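# Nest the large aluminium angle heel-down between two small ones in the stock tray

### The job

Angle offcuts are put away here in threes: two small ones side by side with their ridges up, and a large one turned the other way, heel down, in the groove between them. One tray still lacks its large angle: pick up the loose large one from the bench, turn it heel down and lower it, without dropping it, into the groove until both its legs lie against the small ones and its ends are about level with theirs, then let go. Leave the complete tray and everything else on the bench as they are.

Things in the scene. Friction and masses are not known exactly. Their poses are not given: they have to be found in the camera images.
- big_angle: Loose large aluminium L-angle, 160 mm long, equal legs 60 mm wide, 8 mm thick, 0.3 to 0.5 kg; starts with one leg flat on the bench, the other upright. Origin: middle of its outer corner edge (heel), on the bench. y along it; flat leg along +x (0 to 60 mm), upright leg along +z (over x = 0 to 8 mm, top edge at z = 60 mm). Legs alike save two screw-hole marks in the flat one.
- big_heel (a point): middle of the heel of the large angle: the outer corner edge where the outer faces of its two legs meet (the body's origin)
- big_toe_flat (a point): middle of the outer long edge of the leg that starts flat, 60 mm from the heel along the body's +x
- big_toe_up (a point): middle of the outer long edge of the leg that starts upright, 60 mm from the heel along the body's +z
- tray_open: The waiting tray: fixed on the bench, grey folded sheet, 122 mm across (x), 180 mm long (y), floor 3 mm thick, lips 12 mm high along the long sides, ends open. Origin: centre of its underside, z up. Small_a (about x = -29 mm) and small_b (x = +29 mm) stand in it side by side, ridges up.
- groove (a point): Bottom of the groove between the small angles' facing 45 degree slopes, mid-length, 6.5 mm above the tray's underside: where the large angle's heel comes to lie. The groove runs along the tray's y. Seated, its legs lean out 45 degrees either way, edges 49 mm above the bench; the last 20 mm of each leg stand clear beyond the small angles' ridges.
- small_a: small loose aluminium angle, 160 mm long, legs 40 mm wide and 6 mm thick, standing roof-fashion on its two edges in the waiting tray, ridge up: 57 mm wide at the foot, ridge 32.5 mm above the tray floor, 0.19 kg. Origin: on the tray floor under the middle of its ridge; x across the angles, y along them, z up
- small_b: the other small angle of the waiting tray, just like small_a
- tray_full: a fixed tray of the same make, already complete with three angles; not to be touched. Origin and axes as for the waiting tray
- full_big: the large angle already nested, heel down, in the complete tray: 160 mm long, legs 60 mm, its edges 49 mm above the bench. Origin: middle of its heel; x across the angles, y along them, z up
- spare_small: a shorter, smaller angle offcut (legs 40 mm, 6 mm thick, 110 mm long) lying on the bench; not part of the job. Origin: middle of its outer corner edge on the bench
- mug: dark steel mug, 76 mm across, 75 mm high. Origin: centre of its underside
- half_brick: broken piece of brick, 75 x 112 x 62 mm. Origin: centre of its underside
- brush: hand brush, 190 mm long, lying along its own x
- hammer: hammer, 260 mm long, lying along its own x
- flux_jar: white flux jar with black cap, 68 mm across, 75 mm high. Origin: centre of its underside
- full_a: small angle, ridge up, in the complete tray; origin as for small_a
- full_b: the other small angle in the complete tray
Mind the look-alikes: they are no part of the job. Leave any turquoise look-alike of the small_b alone.

How it is judged:
On the way:
1. the large angle is lowered into the groove while still held, not dropped (x of big_heel in the frame of tray_open between -0.008 and 0.008 m and y of big_heel in the frame of tray_open between -0.02 and 0.02 m and z of big_heel in the frame of tray_open below 0.017 m and z of each of big_toe_flat, big_toe_up in the frame of tray_open above 0.03 m and contact force between the fingers and big_angle above 0.5 N), for 0.05 s.
At the end, for the whole second after the job is handed in: Large angle released, at rest, heel down in the groove of the waiting tray: heel within 8 mm across, 20 mm along, at most 13 mm above the tray underside; both leg edges 42 to 56 mm above it; parallel within 0.12 rad. Small angles still ridge up, side by side, within 20 mm lengthwise (x of big_heel in the frame of tray_open between -0.008 and 0.008 m and y of big_heel in the frame of tray_open between -0.02 and 0.02 m and z of big_heel in the frame of tray_open between 0.001 and 0.013 m and z of big_toe_flat in the frame of tray_open between 0.042 and 0.056 m and z of big_toe_up in the frame of tray_open between 0.042 and 0.056 m and angle between the y axis of big_angle and the y axis of tray_open, either way round below 0.12 rad and x of small_a in the frame of tray_open between -0.034 and -0.024 m and y of small_a in the frame of tray_open between -0.02 and 0.02 m and angle between each of small_a, small_b's own z axis and vertical below 0.1 rad and x of small_b in the frame of tray_open between 0.024 and 0.034 m and y of small_b in the frame of tray_open between -0.02 and 0.02 m and linear speed of big_angle below 0.02 m/s and angular speed of big_angle below 0.2 rad/s and contact force between the fingers and big_angle below 0.05 N); the robot touches nothing.
It fails at once if the complete tray's angles disturbed (moved more than 10 mm) (distance of any of full_big, full_a, full_b from where it was at the start of the episode above 0.01 m).
It fails at once if another thing on the bench disturbed (moved more than 30 mm) (distance of any of spare_small, mug, half_brick, brush, hammer, flux_jar from where it was at the start of the episode above 0.03 m).
It also fails if it takes over 45 s, if anything falls off the work surface, if the arm or the gripper's body presses on something with over 40 N, if the wrist force passes 120 N, or if a joint passes its speed limit or range.

### The arm

A 7-joint arm with a two-finger parallel gripper is mounted at the origin on the work surface. World frame = base frame: x ahead of the robot, y to its left, z up, the work surface at z = 0. Lengths are in m, angles in rad, forces in N, time in s.
With the tool pointing down it reaches from about 0.4 to 0.875 m from the base axis. Payload 4.4 kg.
Tool frame: the origin (TCP) lies midway between the tips of the shut fingers; the grasp point (between the pads) lies 19 mm behind it (arm.grasp_offset is the distance from the TCP to the grasp point, in m); z points along the fingers, y is the line along which they close (so a half turn about z gives the same grasp; the last joint's range is limited). The gripper opens to 85 mm and grips with 20 to 120 N. Pads are 22 mm wide; open, the fingers measure 114 mm over their backs; the gripper's body (76 mm by 85 mm) begins 54 mm behind the grasp point. The pads swing forward as they close: fully open they stand 13 mm farther back than shut.
Start: joints at [-1.215, 0.628, 0.038, 1.517, -0.027, 0.996, -0.02], TCP at [0.266, 0.593, 0.231] pointing down, gripper open.
Joint ranges: [-3.06, 3.06], [-0.37, 2.12], [-1.25, 1.32], [0.18, 2.47], [-1.1, 4.24], [0.23, 1.98], [-2.94, 2.94]. Speed limits (rad/s): [2.57, 2.57, 3.14, 3.14, 3.14, 3.14, 3.14].

### API

Orientations are given as a rotation vector (axis times angle).
In Python, from station import arm gives the robot as it stands. The module is installed in compiled form; this text tells all that it offers.
- The arm moves only by the tool servo_tool, never from a script. Its argument "targets" is a list of rows, each an object with "slide": the shift along the world's x, y, z in mm, a list of three; "yaw": the turn about the world's z in rad. In form: [{"slide": [x, y, z], "yaw": yaw}, ...]. A call has 1 to 20 rows; each row is the pose to reach, as a shift and turn from the pose commanded when the call began; what a row does not reach only later rows make up. A row lasts 1/10 s, in which the tool goes at most 50 mm and 8.59 degrees, less where a joint would pass 70% of its speed; a pose out of reach is approached as far as the arm can. A call with a gripper value outside its range is refused whole. "hand" is the closure in counts, from 0 (fully open) to 255 (shut), set as the call begins (left out, the last holds). The fingers move at their own pace and stop on an object; "newtons" is the grip in N (left out, the last holds). Time passes only in rows, so rows that repeat a pose let the fingers close. It gives the time, the measured TCP pose, the force, the opening and the grip force at its end, in the units of the state.
- arm.state(): the state, without advancing time (a new reading comes with each control period).
- arm.read_camera(name): name is "scene" or "top" or "wrist"; returns a dict with "color" (384x512x3 uint8, red, green, blue), "camera_matrix" (3x3 intrinsics, pixels), "rvec" (rotation vector, rad) and "tvec" (3), from world to camera coordinates, as OpenCV has them. Camera axes: x right, y down, z forward; pixel columns grow to the right and rows downward; lengths in m; the calibration is good to about 2 mm. A picture is of the moment at which its call begins. There is no depth.
- arm.finish_job(): hands the job in; it is judged then, once.
Trained networks look in the newest picture that a camera, given by its name, has taken for a name from the list of things; names that differ only in an ending like _2 or _b are one class to them, and where a whole thing is asked for, a point or a joint stands for the part that bears it (a point fixed in the world has none). Each returns a list of dicts, best first, with "confidence" (0 to 1); they miss things now and then, are a little off and sometimes report something else, mostly with a low value. They report only what shows in the picture. A call takes as long as a camera call. They do not tell look-alikes from the thing itself.
- arm.recognise(camera, thing): "point" ([column, row] in pixels, amid what is visible of it).
- arm.cut_out(camera, thing): "region" (384x512 bool, what is visible of it) and "point" ([column, row] in pixels, amid what is visible of it).
The state is a dict: "t": time; "joint_positions": joint angles; "dq": joint speeds; "tau": joint torques, N m; "eef_pos": TCP position; "eef_rot": TCP orientation; "wrist_force": force on the tool from outside, world axes, zero at the start; "torque": the same for the moment, N m; "grip_width": finger opening in m; "finger_force": force on a finger pad.
Only numpy, scipy, OpenCV 4.12 (cv2) and the standard library are available. Lean on these libraries where they do the work, as an engineer would, in place of code of your own. Each camera call takes 0.05 s, during which the arm holds its last target. There are 200 camera calls.

## Working session

There is one attempt and no reset: what is moved stays moved. The work goes in short steps, Python scripts to look and compute and a tool call to move; the robot and the scene stay as the last step left them, time stands still between calls to the robot, and variables do not carry over. Pictures are saved under pics/ and viewed, at most 10 in all, crops included, and the job is handed in when it is done.

Besides the shell and the picture viewer there is one more tool, called after "Request:" in YAML: its name, and indented under it one key for each argument. servo_tool: Moves the arm, as the interface text tells. Its arguments: {"type":"object","properties":{"targets":{"type":"array","items":{"type":"object","properties":{"slide":{"type":"array","items":{"type":"number"}},"yaw":{"type":"number"}}}},"hand":{"type":"number"},"newtons":{"type":"number"}},"required":["targets"]}

```bash
mkdir -p pics; cat > h.py <<'E'
import numpy as np,cv2
from station import arm
def ray(c,p):
    R,_=cv2.Rodrigues(np.array(c["rvec"],float)); t=np.array(c["tvec"],float).ravel()
    K=np.array(c["camera_matrix"],float)
    d=R.T@np.linalg.solve(K,[p[0],p[1],1.]); return -R.T@t,d
def at(c,p,z):
    o,d=ray(c,p); return o+d*(z-o[2])/d[2]
def proj(c,P):
    return cv2.projectPoints(np.array(P,float).reshape(-1,3),np.array(c["rvec"],float),np.array(c["tvec"],float),np.array(c["camera_matrix"],float),None)[0].reshape(-1,2)
def save(c,n,crop=None,s=1):
    im=c["color"][...,::-1]
    if crop: x0,y0,x1,y1=crop; im=im[y0:y1,x0:x1]
    cv2.imwrite("pics/"+n,cv2.resize(im,None,fx=s,fy=s,interpolation=cv2.INTER_CUBIC))
E
python3 - <<'E'
from h import *
c=arm.read_camera("top"); save(c,"top.png",s=1.56); np.savez("top.npz",**c)
s=arm.state(); print(s["t"],s["eef_pos"],s["eef_rot"],s["grip_width"])
for n in ["big_angle","tray_open","tray_full","small_a","spare_small"]:
    for r in arm.cut_out("top",n):
        ys,xs=np.nonzero(r["region"]); 
        b=cv2.boxPoints(cv2.minAreaRect(np.c_[xs,ys].astype(np.float32))) if len(xs) else []
        print(n,round(r["confidence"],2),np.round(r["point"]),np.round(at(c,r["point"],0),3),np.round(b).tolist())
c=arm.read_camera("scene"); save(c,"scene.png",s=1.56); np.savez("scene.npz",**c)
E
```

```text
0.05 [0.26580561 0.59247723 0.23040626] [-6.57488630e-01 -3.07163142e+00  2.93563639e-03] 0.08552607996936416
big_angle 0.62 [126. 207.] [0.529 0.335 0.   ] [[111.0, 238.0], [116.0, 166.0], [142.0, 168.0], [137.0, 240.0]]
tray_open 0.86 [400. 249.] [ 0.455 -0.303  0.   ] [[365.0, 252.0], [376.0, 177.0], [431.0, 185.0], [420.0, 260.0]]
tray_full 0.92 [244. 250.] [0.44  0.053 0.   ] [[220.0, 249.0], [244.0, 175.0], [295.0, 191.0], [271.0, 266.0]]
tray_full 0.49 [274. 230.] [ 0.487 -0.014  0.   ] [[265.0, 258.0], [285.0, 191.0], [292.0, 193.0], [272.0, 260.0]]
small_a 0.95 [180. 299.] [0.325 0.192 0.   ] [[139.0, 312.0], [200.0, 265.0], [215.0, 285.0], [155.0, 332.0]]
small_a 0.92 [410. 216.] [ 0.534 -0.331  0.   ] [[393.0, 250.0], [403.0, 180.0], [429.0, 183.0], [418.0, 254.0]]
small_a 0.82 [386. 210.] [ 0.544 -0.275  0.   ] [[368.0, 241.0], [381.0, 172.0], [407.0, 177.0], [393.0, 246.0]]
spare_small 0.83 [220. 108.] [0.788 0.13  0.   ] [[198.0, 108.0], [240.0, 87.0], [248.0, 102.0], [206.0, 123.0]]
spare_small 0.52 [363. 318.] [ 0.3   -0.216  0.   ] [[306.0, 254.0], [344.0, 235.0], [400.0, 348.0], [362.0, 366.0]]
```

View pics/top.png

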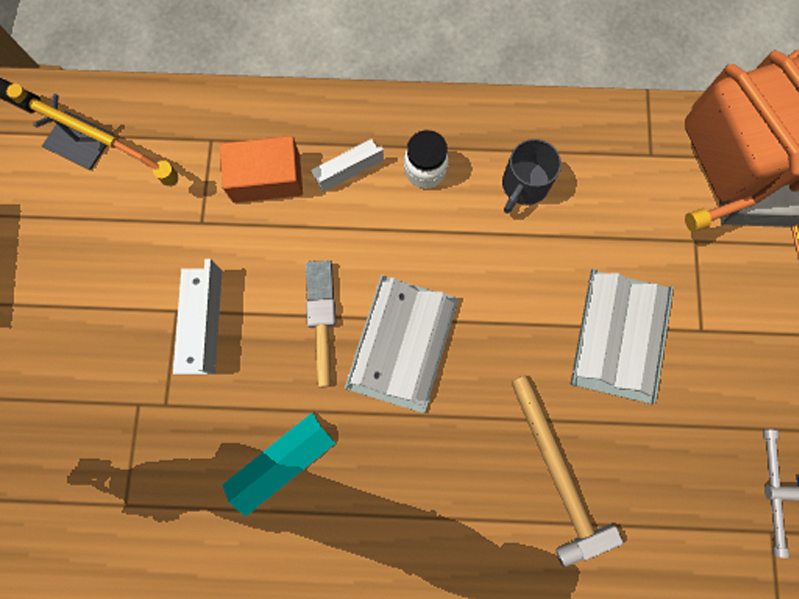

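View pics/scene.png

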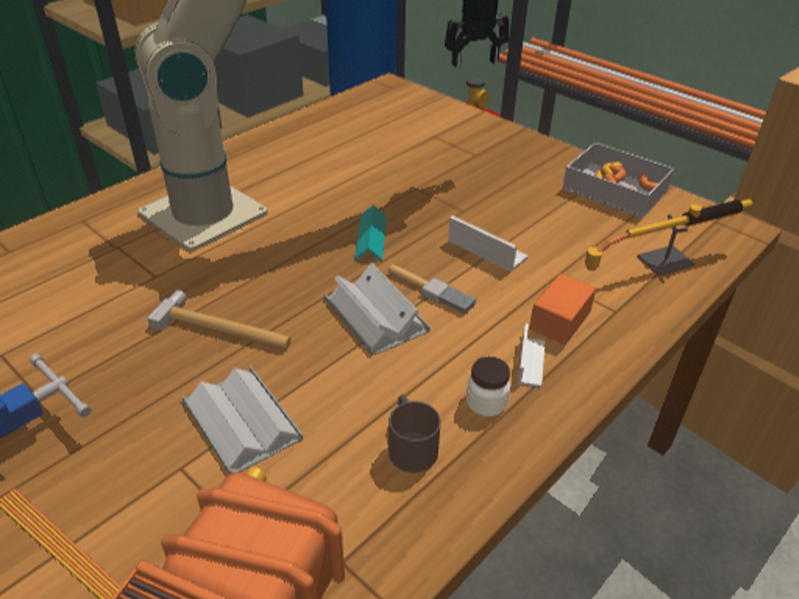

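Candidates for big_angle, in original top pixels: the loose white L at (126,207), the nested one at (258,220), the short spare at (220,108), and the teal decoy at (180,299). I choose (126,207): 160 mm long, two hole marks, one leg upright on its right (−y) side. The waiting tray is at (398,216) with two small angles only. Next I fit the poses and check with a crop.

```bash
cat > fit.py <<'E'
from h import *
from scipy.optimize import minimize
def box(x0,x1,y0,y1,z0,z1): return np.array([[x,y,z] for x in(x0,x1) for y in(y0,y1) for z in(z0,z1)])
BIG=[box(0,.06,-.08,.08,0,.008),box(0,.008,-.08,.08,0,.06)]
def roof(x): return np.array([[x+a,y,z] for y in(-.08,.08) for a,z in((-.0283,.003),(.0283,.003),(0,.0355))])
TRAY=[box(-.061,.061,-.09,.09,0,.003),box(-.061,-.059,-.09,.09,0,.012),box(.059,.061,-.09,.09,0,.012),roof(-.029),roof(.029)]
def place(P,q):
    c,s=np.cos(q[2]),np.sin(q[2]); R=np.array([[c,-s,0],[s,c,0],[0,0,1]])
    return P@R.T+[q[0],q[1],q[3] if len(q)>3 else 0]
S=4
def sil(c,parts,q):
    m=np.zeros((384*S,512*S),np.uint8)
    for P in parts:
        h=cv2.convexHull(((proj(c,place(P,q))+.5)*S*16).astype(np.int32)); cv2.fillConvexPoly(m,h,1,shift=4)
    return cv2.resize(m.astype(np.float32),(512,384),interpolation=cv2.INTER_AREA)
def fit(obs,parts,q0):
    f=lambda v:sum(np.abs(sil(c,parts,v)-m).sum()/m.sum() for c,m in obs)
    q=np.array(q0,float)
    for k in(1,.3): q=minimize(f,q,method="Nelder-Mead",options=dict(initial_simplex=np.vstack([q]+[q+k*np.eye(3)[i]*[.02,.02,.15] for i in range(3)]),maxiter=120)).x
    return q,f(q)
def draw(im,c,parts,q):
    for P in parts: cv2.polylines(im,[cv2.convexHull(((proj(c,place(P,q))+.5)*16).astype(np.int32))],True,(255,0,255),1,shift=4)
E
python3 - <<'E'
from fit import *
cs={n:arm.read_camera(n) for n in("top","scene")}
def near(n,thing,q,px=40):
    u=proj(cs[n],[[q[0],q[1],.02]])[0]; m=np.zeros((384,512),bool)
    for r in arm.cut_out(n,thing):
        if np.hypot(*(np.array(r["point"])-u))<px and r["confidence"]>.3: m|=r["region"]
    return m.astype(np.float32)
ob={}
b0=[.527,.31,np.pi/2-.0+.0]  # body x -> world +y
mb={n:near(n,"big_angle",b0) for n in cs}
t0=[.52,-.30,-np.pi/18]
mt={n:np.maximum(near(n,"tray_open",t0),near(n,"small_a",t0)) for n in cs}
for nm,parts,m,q0 in(("big",BIG,mb,b0),("tray",TRAY,mt,t0)):
    # body y along world x for both: yaw = pi/2-ish
    q0=list(q0)
    if nm=="tray": q0[2]=-np.pi/2-.15
    for sel in(["top"],["scene"],["top","scene"]):
        ok=[(cs[k],m[k]) for k in sel if m[k].sum()>50]
        if ok: ob[nm]=fit(ok,parts,q0); print(nm,sel,[int(a[1].sum()) for a in ok],np.round(ob[nm][0],4),round(ob[nm][1],3))
out=[]
for n in cs:
    im=np.ascontiguousarray(cs[n]["color"][...,::-1]); 
    draw(im,cs[n],BIG,ob["big"][0]); draw(im,cs[n],TRAY,ob["tray"][0])
    for q in(ob["big"][0],ob["tray"][0]):
        u=proj(cs[n],[[q[0],q[1],.02]])[0].astype(int); x=min(max(u[0]-60,0),392);y=min(max(u[1]-55,0),274)
        out.append(cv2.resize(im[y:y+110,x:x+120],(396,297)))
cv2.imwrite("pics/fit.png",np.vstack([np.hstack(out[:2]),np.hstack(out[2:])]))
E
```

```text
big ['top'] [1842] [0.5336 0.3044 1.6087] 0.028
big ['scene'] [749] [0.533  0.2989 1.6077] 0.12
big ['top', 'scene'] [1842, 749] [0.5335 0.304  1.6091] 0.209
tray ['top'] [3996] [ 0.5344 -0.3014 -1.7681] 0.056
tray ['scene'] [1639] [ 0.5351 -0.304  -1.7722] 0.857
tray ['top', 'scene'] [3996, 1639] [ 0.5348 -0.303  -1.771 ] 0.936
```

View pics/fit.png

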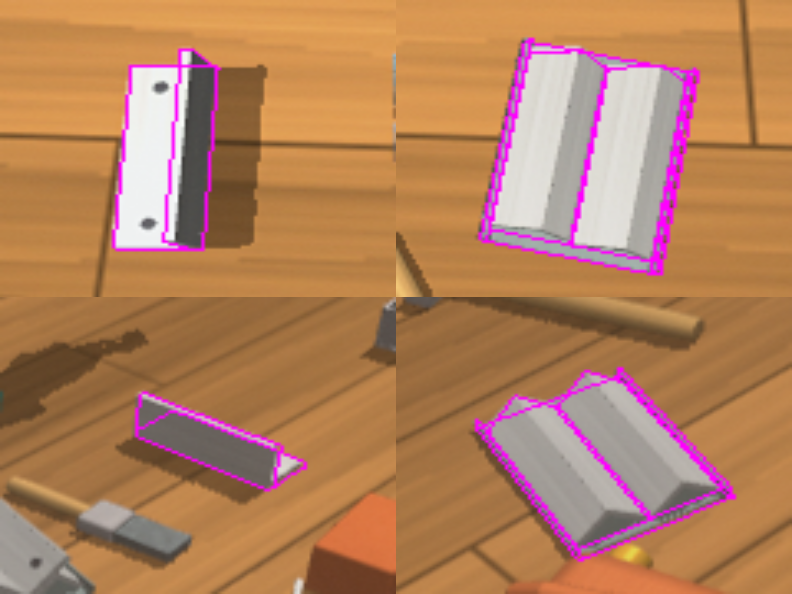

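Request:
servo_tool:
  targets:
    - {"slide": [40, -42, -15], "yaw": 0.08}
    - {"slide": [80, -85, -30], "yaw": 0.16}
    - {"slide": [120, -127, -45], "yaw": 0.24}
    - {"slide": [155, -165, -60], "yaw": 0.32}
    - {"slide": [190, -202, -75], "yaw": 0.38}
    - {"slide": [220, -235, -90], "yaw": 0.42}
    - {"slide": [245, -260, -100], "yaw": 0.46}
    - {"slide": [260, -276, -110], "yaw": 0.46}
    - {"slide": [267, -284, -115], "yaw": 0.46}
    - {"slide": [267, -284, -115], "yaw": 0.46}
    - {"slide": [267, -284, -115], "yaw": 0.46}
  hand: 0

```text
t: 1.85
eef_pos: [0.5322, 0.3107, 0.1166]
eef_rot: [0.062, -3.14, -0.002]
wrist_force: [-0.4, 1.1, -0.5]
grip_width: 0.0855
finger_force: 0.0
```

```bash
python3 - <<'E'
from fit import *
c=arm.read_camera("wrist"); s=arm.state(); print(s["t"],s["eef_pos"],s["eef_rot"],s["wrist_force"])
im=np.ascontiguousarray(c["color"][...,::-1]); draw(im,c,BIG,[.5335,.304,1.609])
p=proj(c,[list(s["eef_pos"])])[0]; cv2.circle(im,tuple(int(v) for v in p),3,(0,255,0),1)
cv2.imwrite("pics/w1.png",im)
E
```

```text
1.9 [0.53190716 0.31154282 0.1169148 ] [ 0.06425666 -3.1407788  -0.00323379] [ 0.15968816 -0.38709517  0.51477948]
```

View pics/w1.png

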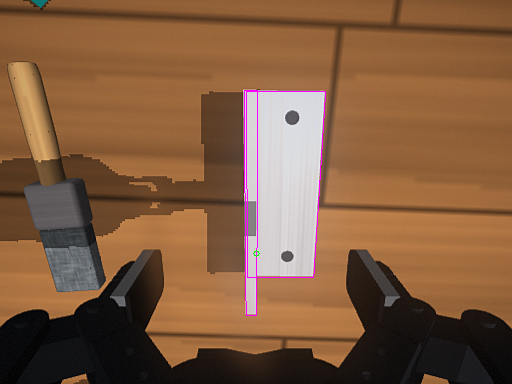

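The overlay matches the wrist view: upright leg from (245,90) to (251,315), two hole marks, fingers straddling it. I descend and grip.

Request:
servo_tool:
  targets:
    - {"slide": [1, -3, -20], "yaw": 0}
    - {"slide": [1, -3, -40], "yaw": 0}
    - {"slide": [1, -3, -60], "yaw": 0}
    - {"slide": [1, -3, -75], "yaw": 0}
    - {"slide": [1, -3, -82], "yaw": 0}
    - {"slide": [1, -3, -82], "yaw": 0}
    - {"slide": [1, -3, -82], "yaw": 0}

```text
t: 2.6
eef_pos: [0.5343, 0.3068, 0.035]
eef_rot: [-0.061, 3.14, 0.001]
wrist_force: [0.3, -0.8, -0.3]
grip_width: 0.0853
finger_force: 0.0
```

Request:
servo_tool:
  targets:
    - {"slide": [0, 0, 0], "yaw": 0}
    - {"slide": [0, 0, 0], "yaw": 0}
    - {"slide": [0, 0, 0], "yaw": 0}
    - {"slide": [0, 0, 0], "yaw": 0}
    - {"slide": [0, 0, 0], "yaw": 0}
    - {"slide": [0, 0, 0], "yaw": 0}
    - {"slide": [0, 0, 0], "yaw": 0}
    - {"slide": [0, 0, 0], "yaw": 0}
    - {"slide": [0, 0, 0], "yaw": 0}
    - {"slide": [0, 0, 0], "yaw": 0}
  hand: 255
  newtons: 50

```text
t: 3.6
eef_pos: [0.5343, 0.3066, 0.0345]
eef_rot: [-0.06, 3.14, 0.001]
wrist_force: [0.4, 0.5, 3.2]
grip_width: 0.007
finger_force: 53.1
```

Request:
servo_tool:
  targets:
    - {"slide": [0, 0, 8], "yaw": 0}
    - {"slide": [0, 0, 25], "yaw": 0}
    - {"slide": [0, 0, 50], "yaw": 0}
    - {"slide": [0, 0, 75], "yaw": 0}
    - {"slide": [0, 0, 100], "yaw": 0}
    - {"slide": [0, 0, 115], "yaw": 0}
    - {"slide": [0, 0, 120], "yaw": 0}
    - {"slide": [0, 0, 120], "yaw": 0}

```text
t: 4.4
eef_pos: [0.5339, 0.3053, 0.1543]
eef_rot: [0.059, -3.141, 0.001]
wrist_force: [-0.0, 0.2, -4.2]
grip_width: 0.0067
finger_force: 52.2
```

Request:
servo_tool:
  targets:
    - {"slide": [0, -10, 0], "yaw": 0}
    - {"slide": [0, -30, 0], "yaw": 0}
    - {"slide": [0, -60, 0], "yaw": 0}
    - {"slide": [0, -95, 0], "yaw": 0}
    - {"slide": [0, -135, 0], "yaw": -0.02}
    - {"slide": [0, -175, 0], "yaw": -0.04}
    - {"slide": [0, -215, 0], "yaw": -0.06}
    - {"slide": [0, -255, 0], "yaw": -0.08}
    - {"slide": [0, -295, 0], "yaw": -0.1}
    - {"slide": [0, -335, 0], "yaw": -0.12}
    - {"slide": [0, -375, 0], "yaw": -0.14}
    - {"slide": [0, -415, 0], "yaw": -0.16}
    - {"slide": [0, -455, 0], "yaw": -0.18}
    - {"slide": [0, -495, 0], "yaw": -0.2}
    - {"slide": [0, -535, 0], "yaw": -0.22}
    - {"slide": [-1, -570, 0], "yaw": -0.24}
    - {"slide": [-1, -595, 0], "yaw": -0.24}
    - {"slide": [-1, -610, 0], "yaw": -0.24}
    - {"slide": [-1, -618, 0], "yaw": -0.24}
    - {"slide": [-1, -618, 0], "yaw": -0.24}

```text
t: 6.4
eef_pos: [0.5325, -0.3122, 0.1536]
eef_rot: [-0.318, -3.124, -0.001]
wrist_force: [0.4, -0.1, -4.3]
grip_width: 0.0072
finger_force: 52.1
```

```bash
python3 - <<'E'
from fit import *
c=arm.read_camera("wrist"); s=arm.state(); print(s["t"],s["eef_pos"],s["eef_rot"],s["wrist_force"],s["torque"],s["grip_width"])
r=np.array(s["eef_rot"]); R,_=cv2.Rodrigues(r); a=np.arctan2(R[1,1],R[0,1])%np.pi
m=np.zeros((384,512),bool)
for n in("tray_open","small_a"):
    for d in arm.cut_out("wrist",n):
        print(n,round(d["confidence"],2),np.round(d["point"]),d["region"].sum())
        if d["confidence"]>.4: m|=d["region"]
e=np.array([np.cos(a),np.sin(a)]); heel=np.array(s["eef_pos"])[:2]-.004*e
qb=[heel[0],heel[1],a,s["eef_pos"][2]-.0345]
print("yaw",a,"heel",heel)
im=np.ascontiguousarray(c["color"][...,::-1]); im[m]=im[m]//2+np.array([0,90,0],np.uint8)
draw(im,c,BIG,qb); draw(im,c,TRAY,[.5346,-.302,-1.770]); cv2.imwrite("pics/w2.png",im)
np.savez("w2.npz",**c)
t=arm.read_camera("top"); mt=np.zeros((384,512),bool)
E
```

```text
6.45 [ 0.53289617 -0.31069939  0.15377914] [-3.15195778e-01 -3.12463121e+00 -2.32585456e-03] [-0.98127709  0.24262586 -3.54494648] [-0.05667614 -0.02812486 -0.02526833] 0.006886294905060226
tray_open 0.72 [208.  86.] 2183
small_a 0.98 [224. 168.] 6089
small_a 0.26 [209.  83.] 1946
yaw 1.369726533797657 heel [ 0.5320973  -0.31461881]
```

View pics/w2.png

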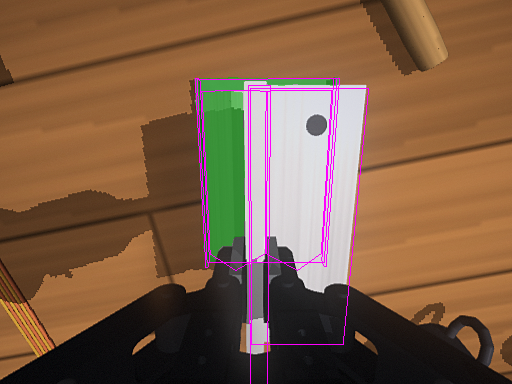

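The wrist view confirms it: the held angle (flat leg at (310,200), heel line near x = 250–265) hangs parallel to the tray, and the tray fit holds (edge (195,80) to (205,265)).

Plan: rest the flat leg on the near ridge with the heel about 12 mm off the groove. Then open the fingers little by little while moving down and sideways, so the angle pivots 45° about that ridge and stays guided by the fingers.

Request:
servo_tool:
  targets:
    - {"slide": [0, 0, -20], "yaw": 0}
    - {"slide": [0, 0, -40], "yaw": 0}
    - {"slide": [0, 0, -58], "yaw": 0}
    - {"slide": [0, 0, -70], "yaw": 0}
    - {"slide": [0, 0, -76], "yaw": 0}
    - {"slide": [0, 0, -78], "yaw": 0}
    - {"slide": [0, 0, -80], "yaw": 0}
    - {"slide": [0, 0, -82], "yaw": 0}
    - {"slide": [0, 0, -82], "yaw": 0}

```text
t: 7.5
eef_pos: [0.5333, -0.3121, 0.0726]
eef_rot: [0.317, 3.125, -0.0]
wrist_force: [0.3, 0.5, -3.8]
grip_width: 0.0073
finger_force: 52.1
```

Request:
servo_tool:
  targets:
    - {"slide": [0, 0, -1], "yaw": 0}
    - {"slide": [0, 0, -2], "yaw": 0}
    - {"slide": [0, 0, -3], "yaw": 0}
    - {"slide": [0, 0, -3], "yaw": 0}
  newtons: 20

```text
t: 7.9
eef_pos: [0.5332, -0.3121, 0.0696]
eef_rot: [0.317, 3.125, -0.0]
wrist_force: [-0.5, -0.0, -1.3]
grip_width: 0.0071
finger_force: 52.6
```

Request:
servo_tool:
  targets:
    - {"slide": [0, 0, -1], "yaw": 0}
    - {"slide": [0, 0, -1], "yaw": 0}
    - {"slide": [0, 0, -1], "yaw": 0}
  hand: 224
  newtons: 20

```text
t: 8.2
eef_pos: [0.5332, -0.3129, 0.0687]
eef_rot: [0.317, 3.125, -0.002]
wrist_force: [-0.9, -1.4, 1.0]
grip_width: 0.0104
finger_force: 1.1
```

Request:
servo_tool:
  targets:
    - {"slide": [-0.5, -2.5, -2], "yaw": 0}
    - {"slide": [-1, -5, -4], "yaw": 0}
    - {"slide": [-1.5, -7.5, -5], "yaw": 0}
    - {"slide": [-2, -10, -6], "yaw": 0}
    - {"slide": [-2, -10, -6], "yaw": 0}
  hand: 214

```text
t: 8.7
eef_pos: [0.5308, -0.3226, 0.062]
eef_rot: [-0.318, -3.125, 0.0]
wrist_force: [0.3, -1.9, -1.0]
grip_width: 0.014
finger_force: 1.0
```

```bash
python3 - <<'E'
from h import *
out=[]
for n in("wrist","scene"):
    c=arm.read_camera(n)
    if n=="wrist": out.append(cv2.resize(c["color"][...,::-1],(400,300)))
    else:
        u=proj(c,[[.53,-.3,.05]])[0].astype(int); x=max(u[0]-70,0);y=max(u[1]-55,0); out.append(cv2.resize(c["color"][y:y+105,x:x+140,::-1],(400,300),interpolation=cv2.INTER_CUBIC))
cv2.imwrite("pics/t1.png",np.hstack(out)); s=arm.state(); print(s["eef_pos"],s["wrist_force"],s["finger_force"],s["grip_width"])
E
```

```text
[ 0.53086881 -0.32236808  0.06229914] [-1.53985704 -1.77230643 -0.26572774] 1.1169195477850735 0.013465824654351607
```

View pics/t1.png

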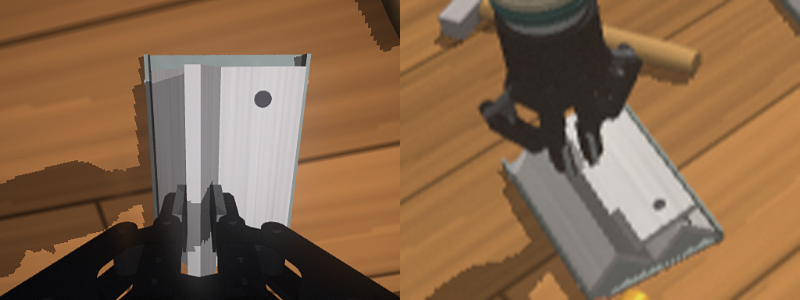

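The angle is tilting between the fingers as planned: its top edge is in the fingers at (195,200) in the left picture, and the flat leg is rising on the right. I continue.

Request:
servo_tool:
  targets:
    - {"slide": [-0.4, -2, -3], "yaw": 0}
    - {"slide": [-0.8, -4, -6], "yaw": 0}
    - {"slide": [-1.2, -6, -8], "yaw": 0}
    - {"slide": [-1.4, -7, -10], "yaw": 0}
    - {"slide": [-1.4, -7, -10], "yaw": 0}
  hand: 201

```text
t: 9.3
eef_pos: [0.5295, -0.3292, 0.0519]
eef_rot: [-0.317, -3.125, 0.0]
wrist_force: [-1.1, -1.3, 0.3]
grip_width: 0.0177
finger_force: 1.0
```

Request:
servo_tool:
  targets:
    - {"slide": [-0.2, -1.2, -2.5], "yaw": 0}
    - {"slide": [-0.5, -2.5, -5], "yaw": 0}
    - {"slide": [-0.7, -3.7, -7.5], "yaw": 0}
    - {"slide": [-1, -5, -10], "yaw": 0}
    - {"slide": [-1, -5, -10], "yaw": 0}
  hand: 195

```text
t: 9.8
eef_pos: [0.5284, -0.3339, 0.0419]
eef_rot: [-0.317, -3.125, -0.001]
wrist_force: [-0.3, 0.3, -0.6]
grip_width: 0.0204
finger_force: 0.1
```

```bash
cat > look.py <<'E'
import sys
from fit import *
out=[]
for n in("wrist","scene"):
    c=arm.read_camera(n)
    if n=="wrist": out.append(cv2.resize(c["color"][...,::-1],(400,300)))
    else:
        u=proj(c,[[.53,-.3,.05]])[0].astype(int); x=max(u[0]-70,0);y=max(u[1]-55,0); out.append(cv2.resize(c["color"][y:y+105,x:x+140,::-1],(400,300),interpolation=cv2.INTER_CUBIC))
cv2.imwrite("pics/"+sys.argv[1],np.hstack(out)); s=arm.state(); print(s["t"],s["eef_pos"],s["wrist_force"],s["finger_force"],s["grip_width"])
E
python3 look.py t2.png
```

```text
9.9 [ 0.52856719 -0.33387275  0.04219517] [-0.98084736 -0.47870114 -0.76150005] 0.23117724107578397 0.020150753640580776
```

View pics/t2.png

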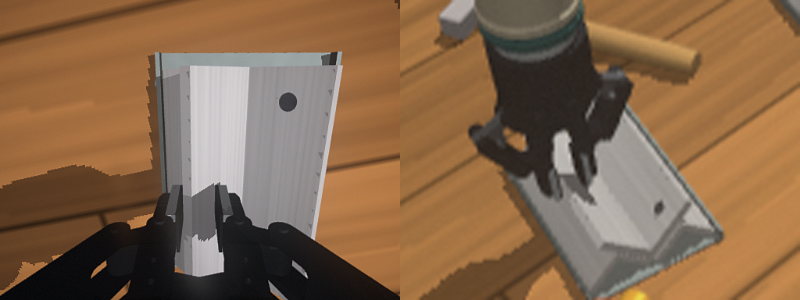

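Seated heel down: the V's inner corner runs along (245,65–230) in the left picture. I press gently with the right fingertip on the inner face so the hold while seated is recorded, then check.

Request:
servo_tool:
  targets:
    - {"slide": [0, -0.7, -1], "yaw": 0}
    - {"slide": [-0.2, -1, -2], "yaw": 0}
    - {"slide": [-0.2, -1, -2], "yaw": 0}

```text
t: 10.2
eef_pos: [0.5289, -0.3348, 0.0408]
eef_rot: [0.316, 3.125, 0.0]
wrist_force: [-0.4, 0.9, 2.8]
grip_width: 0.0201
finger_force: 1.3
```

Request:
servo_tool:
  targets:
    - {"slide": [0, 0, -1], "yaw": 0}
    - {"slide": [0, 0, -1.5], "yaw": 0}
    - {"slide": [0, 0, -1.5], "yaw": 0}

```text
t: 10.5
eef_pos: [0.5292, -0.3346, 0.0401]
eef_rot: [0.316, 3.125, 0.0]
wrist_force: [-1.0, 1.4, 9.6]
grip_width: 0.0202
finger_force: 4.0
```

Request:
servo_tool:
  targets:
    - {"slide": [0, 0, 2], "yaw": 0}
    - {"slide": [0, 0, 4], "yaw": 0}
    - {"slide": [0, 0, 5], "yaw": 0}
    - {"slide": [0, 0, 5], "yaw": 0}
    - {"slide": [0, 0, 15], "yaw": 0}
    - {"slide": [0, 0, 30], "yaw": 0}
    - {"slide": [0, 0, 60], "yaw": 0}
    - {"slide": [0, 0, 100], "yaw": 0}
    - {"slide": [0, 0, 140], "yaw": 0}
    - {"slide": [0, 0, 180], "yaw": 0}
    - {"slide": [0, 0, 180], "yaw": 0}
  hand: 175

```text
t: 11.6
eef_pos: [0.5321, -0.3369, 0.2266]
eef_rot: [0.316, 3.113, -0.009]
wrist_force: [0.7, -0.9, -0.5]
grip_width: 0.0268
finger_force: 0.0
```

```bash
python3 look.py t3.png; python3 - <<'E'
from fit import *
S=[np.array([[a*s+e*d,y,z] for y in(-.08,.08) for s,z in((0,.0065),(.0424,.0489))for a in(1,) for e,d in((0,0),)]+[[(a*s-a*.0057),y,z+.0057] for a in(1,) for y in(-.08,.08) for s,z in((.0057,.0122),(.0424,.0489))]) for _ in(0,)]
L=S[0].copy(); L[:,0]*=-1; V=[S[0],L]
q0=[.5346,-.302,-1.770]
for n in("top","wrist"):
    c=arm.read_camera(n)
    for d in arm.cut_out(n,"big_angle"):
        m=d["region"].astype(np.float32); u=proj(c,[[.535,-.302,.03]])[0]
        if np.hypot(*(np.array(d["point"])-u))<60:
            q,f=fit([(c,m)],V,q0); dx=np.array(q[:2])-q0[:2]; co,si=np.cos(q0[2]),np.sin(q0[2])
            print(n,round(d["confidence"],2),np.round(q,4),"tray-frame mm",np.round(1e3*np.array([dx@[co,si],dx@[-si,co]]),1),"dyaw",round(q[2]-q0[2],3),round(f,3))
E
```

```text
11.7 [ 0.52906253 -0.3353209   0.22114609] [ 0.34973586  0.37851185 -0.29543671] 0.0 0.027150936922018847
top 0.97 [ 0.5345 -0.3012 -1.759 ] tray-frame mm [-0.8 -0.3] dyaw 0.011 0.037
wrist 0.95 [ 0.5336 -0.3021 -1.7704] tray-frame mm [ 0.3 -1. ] dyaw -0.0 0.015
```

View pics/t3.png

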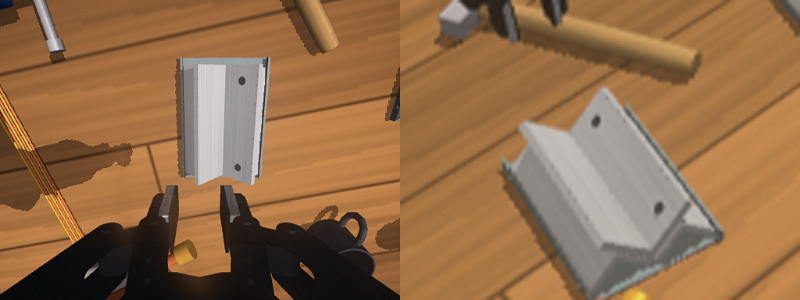

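Both views show the large angle nested heel down, symmetric and level in the tray. The fit puts it within 1 mm across and along and 0.011 rad in yaw, and the gripper is clear.

```bash
python3 -c "
from station import arm
print(arm.finish_job())"
```

```text
the job is handed in; nothing more can be done
None
```

The large angle is seated heel down in the waiting tray's groove, within about 1 mm and level with the small ones. It was guided in by the fingers and then released, and the job is handed in, though no verdict came back.

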